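# Lever open the breaker box cover

## Task

Pick up the flat-bladed scraper, slip its blade under the front edge of the larger white box's hinged cover and lever the cover up until it stands about 45 degrees open or more; do not push that cover with the hand itself, and leave the smaller box shut. Then lay the scraper down flat on the bare counter, without dropping it, and leave the cover standing open.

Things in the scene. Friction and masses are not known exactly. Their poses are not given: they have to be found in the camera images.
- scraper_grip (a point): Centre of the scraper's wooden handle, a bar lying on the counter: 100 mm long (x), 26 wide (y), 30 tall (z), so this point is 15 mm up. A rigid steel blade 3 mm thick juts from its +x end, level, at this point's height: a neck 20 mm wide, then 36 mm wide; its tip is 120 mm from this point. About 100 g. The nearby black-handled screwdriver is not to be used.
- cover_lip (a point): Middle of the front edge of the larger box's cover, on its underside; moves with the cover. Cover shut: 60 mm above the counter, x level towards the hinge, y along the edge, z up. The edge overhangs the front wall by 15 mm; the wall ends 16 mm below the cover, leaving a slot nearly as wide as the box for the blade; behind it is free for 30 mm, to 15 mm below the cover.
- cover (a joint): Opening angle of the larger box's cover, rad: 0 shut, starts at 0 to 0.05, grows to 1.9 as the front edge rises. Box: white, fixed, 120 mm deep, 150 wide, 60 high. Cover: plate 6 mm thick, 154 wide; hinge line along y at the back, 135 mm from the front edge, at the level of the underside. Stiff hinge: takes about 2 N at the edge and stays where it is left.
- small_cover (a joint): Opening angle of the cover of the smaller white box (fixed, 80 mm deep, 80 wide, 45 high, same design), which must stay shut; rad, 0 shut.
Mind the look-alikes: they are no part of the job. Leave any blue or green look-alike of the part that bears scraper_grip alone.

How it is judged:
On the way:
1. the scraper, touching the larger box's cover, has levered it up past 0.15 rad (value of joint cover above 0.15 rad and contact force between scraper and cover above 0.2 N), for 0.1 s.
At the end, for the whole second after the job is handed in: The larger box's cover stands at least 0.6 rad (34 degrees) open, the smaller box's cover is shut (under 0.1 rad), and the scraper lies at rest on the counter, its handle's centre under 30 mm high and its length level within 15 degrees (value of joint cover above 0.6 rad and value of joint small_cover below 0.1 rad and height (world z) of scraper_grip below 0.03 m and angle between scraper_grip's own x axis and vertical between 1.3 and 1.85 rad and linear speed of scraper below 0.03 m/s); the robot touches nothing.
It fails at once if the hand or arm pushes the larger box's cover itself (over 3 N) (contact force between any of the fingers, the arm and cover above 3 N).
It fails at once if the smaller box's cover is opened past 0.2 rad (value of joint small_cover above 0.2 rad).
It fails at once if the scraper is dropped: falling free faster than 0.4 m/s, more than 50 mm up (height (world z) of scraper_grip above 0.05 m and contact force between the fingers and scraper below 0.05 N and linear speed of scraper above 0.4 m/s).
It also fails if it takes over 50 s, if anything falls off the work surface, if the arm or the gripper's body presses on something with over 40 N, if the wrist force passes 120 N, or if a joint passes its speed limit or range.

## Robot

A 6-joint arm with a two-finger parallel gripper is mounted at the origin on the work surface. World frame = base frame: x ahead of the robot, y to its left, z up, the work surface at z = 0. Lengths are in m, angles in rad, forces in N, time in s.
With the tool pointing down it reaches from about 0.275 to 0.825 m from the base axis. Payload 4.9 kg.
Tool frame: the origin (TCP) lies at the very end of the fingers, on their centre line; the grasp point (between the pads) lies 19 mm behind it (ctrl.grip_point_offset is the distance from the TCP to the grasp point, in m); z points along the fingers, y is the direction in which the jaws open and shut (so a half turn about z gives the same grasp; the last joint's range is limited). The gripper opens to 85 mm and grips with 20 to 120 N. Pads are 22 mm wide; open, the fingers measure 114 mm over their backs; the gripper's body (76 mm by 85 mm) begins 54 mm behind the grasp point. The pads swing forward as they close: fully open they stand 13 mm farther back than shut.
Start: joints at [1.11, 0.326, -0.193, 1.052, 0, 1.437], TCP at [0.177, 0.521, 0.231] pointing down, gripper open.
Joint ranges: [-2.65, 2.65], [-0.97, 1.79], [-1.3, 1.35], [-1.93, 2.1], [-1.47, 1.37], [-3.14, 3.14]. Speed limits (rad/s): [2.57, 2.57, 3.14, 3.14, 3.14, 3.14].

## Interface

Orientations are given as a rotation vector (axis times angle).
In Python, from workcell import ctrl gives the robot as it stands.
- The arm moves only by the shell command python3 -m creep 'ROWS'. ROWS is JSON, a list that holds one entry, the list of rows, each a list of 7 numbers: the shift along the tool's x, y, z in units of 40 mm (1.0 is 40 mm), then the turn, a rotation vector about the tool's x, y, z in units of 6 degrees (1.0 is 6 degrees), then the closure, from 0 (fully open) to 1 (shut). In form: [[[tx, ty, tz, wx, wy, wz, claw], ...]]. A call has 1 to 8 rows; each row shifts and turns the pose as measured when the row begins, along the tool's axes as they then stand; what a row does not reach is not made up. A row lasts 1/8 s, in which the tool goes at most 62.5 mm and 10.7 degrees, less where a joint would pass 70% of its speed; a pose out of reach is approached as far as the arm can. A call is refused whole if a number of a shift passes 1 or a number of a turn 1, either way. A call with a gripper value outside its range is refused whole. The fingers move at their own pace and stop on an object; the grip force is fixed at half the most. Time passes only in rows, so rows that do not move let the fingers close. It gives the time, the measured TCP pose, the force and the opening at its end, in the units of the state.
- ctrl.get_obs(): the state, without advancing time (a new reading comes with each control period).
- ctrl.capture(name): name is "scene" or "top" or "wrist"; returns a dict with "frame" (480x640x3 uint8, blue, green, red), "z_map" (480x640 float32, m along the optical axis (not along the pixel's ray), 0 where there is no reading), "camera_matrix" (3x3 intrinsics, pixels), "rvec" (rotation vector, rad) and "tvec" (3), from world to camera coordinates, as OpenCV has them; the wrist camera has in their place "hand_eye" (4x4, takes a point from camera to tool coordinates, whose origin is the TCP and whose axes are the flange's). Camera axes: x right, y down, z forward; pixel columns grow to the right and rows downward; lengths in m; the calibration is good to about 2 mm. A picture is of the moment at which its call begins: read the wrist's pose just before it.
- ctrl.sign_off(): hands the job in, once; it reports no verdict.
Trained networks look in a picture, given as the dict that the camera call returned (one of the last four; its "shot" number tells which), for a name from the list of things; names that differ only in an ending like _2 or _b are one class to them, and where a whole thing is asked for, a point or a joint stands for the part that bears it (a point fixed in the world has none). Each returns a list of dicts, best first, with "confidence" (0 to 1); they miss things now and then, are a little off and sometimes report something else, mostly with a low value. They report only what shows in the picture. A call takes as long as a camera call. They do not tell look-alikes from the thing itself.
- ctrl.find_in(query, picture): "box" ([left, top, right, bottom] in pixels, round what is visible of it).
- ctrl.spot_point(query, picture): "at" ([column, row] in pixels: a listed point, or the origin of a listed thing).
The state is a dict: "t": time; "joint_pos": joint angles; "dq": joint speeds; "joint_torque": joint torques, N m; "tcp_pos": TCP position; "tool_rot": TCP orientation; "contact_force": force on the tool from outside, world axes, zero at the start; "ft_torque": the same for the moment, N m; "grip_width": finger opening in m.
Only numpy, scipy, OpenCV 4.12 (cv2) and the standard library are available. Lean on these libraries where they do the work, as an engineer would, in place of code of your own. Each camera call takes 0.05 s, during which the arm holds its last target. There are 200 camera calls.

## Working session

There is one attempt and no reset: what is moved stays moved. The work goes in short steps, Python scripts to look and compute and a shell command to move; the robot and the scene stay as the last step left them, time stands still between calls to the robot, and variables do not carry over. Pictures are saved under pics/ and viewed, about 8 in all and at most 12, crops included, and the job is handed in when it is done.

```bash
mkdir -p pics
cat > h.py <<'E'
import numpy as np, cv2
from scipy.spatial.transform import Rotation as R
from workcell import ctrl
def world(p,uv,obs=None,half=1):
    u,v=[int(round(a)) for a in uv]
    w=p["z_map"][max(v-half,0):v+half+1,max(u-half,0):u+half+1]; w=w[w>0]
    z=np.median(w) if len(w) else np.nan
    c=z*(np.linalg.inv(p["camera_matrix"])@[uv[0],uv[1],1])
    if "hand_eye" in p:
        t=(p["hand_eye"]@np.r_[c,1])[:3]
        return R.from_rotvec(obs["tool_rot"]).apply(t)+obs["tcp_pos"]
    return cv2.Rodrigues(np.array(p["rvec"],float))[0].T@(c-np.ravel(p["tvec"]))
def cloud(p,obs=None):
    vv,uu=np.mgrid[0:480,0:640]
    z=p["z_map"]
    c=np.stack([uu,vv,np.ones_like(uu)],-1)@np.linalg.inv(p["camera_matrix"]).T*z[...,None]
    if "hand_eye" in p:
        H=p["hand_eye"]; c=c@H[:3,:3].T+H[:3,3]
        return c@R.from_rotvec(obs["tool_rot"]).as_matrix().T+obs["tcp_pos"]
    return (c-np.ravel(p["tvec"]))@cv2.Rodrigues(np.array(p["rvec"],float))[0]
E
cat > a.py <<'E'
from h import *
np.set_printoptions(precision=3,suppress=True)
o=ctrl.get_obs(); print(o)
for n in ["scene","top"]:
    p=ctrl.capture(n); cv2.imwrite(f"pics/{n}1.png",p["frame"])
    np.savez(f"{n}1.npz",**{k:p[k] for k in p})
    for q in ["scraper_grip","cover_lip","cover","small_cover"]:
        for d in ctrl.spot_point(q,p): print(n,q,round(d["confidence"],2),np.array(d["at"]),world(p,d["at"]))
        for d in ctrl.find_in(q,p): print(n,q,"box",round(d["confidence"],2),np.array(d["box"]))
E
python3 a.py
```

```text
{'t': 0.0, 'joint_pos': array([ 1.11 ,  0.327, -0.194,  1.052,  0.   ,  1.437]), 'dq': array([-0.   ,  0.001,  0.   ,  0.   ,  0.001, -0.   ]), 'joint_torque': array([ -0.003, -44.341,  26.244,   0.016,  -0.001,  -0.   ]), 'tcp_pos': array([0.176, 0.52 , 0.231]), 'tool_rot': array([-0.511, -3.099,  0.003]), 'contact_force': array([-0.109,  0.291,  0.189]), 'ft_torque': array([-0.016, -0.008,  0.014]), 'grip_width': 0.08556106248714683}
scene scraper_grip 0.8 [269.5 158.9] [ 0.433 -0.229  0.03 ]
scene scraper_grip 0.57 [502.5 338.9] [0.446 0.347 0.028]
scene scraper_grip 0.55 [362. 247.] [0.464 0.065 0.022]
scene scraper_grip box 0.86 [262.8 124.9 289.2 177.1]
scene scraper_grip box 0.76 [300.2 229.2 392.3 278.6]
scene scraper_grip box 0.7 [465.6 321.1 585.5 377.1]
scene cover_lip 0.92 [393.3 312.4] [0.556 0.214 0.065]
scene cover_lip box 0.56 [296.  285.1 428.  399.3]Traceback (most recent call last):
  File "a.py", line 8, in <module>
    for d in ctrl.spot_point(q,p): print(n,q,round(d["confidence"],2),np.array(d["at"]),world(p,d["at"]))
             ~~~~~~~~~~~~~~~^^^^^
ValueError: it knows: cover_lip, scraper_grip
```

```bash
sed -i 's/,"cover","small_cover"\]/]/' a.py; python3 a.py | tail -n +2; python3 -c "
import cv2,numpy as np
a=cv2.imread('pics/scene1.png');b=cv2.imread('pics/top1.png')
cv2.imwrite('pics/both.png',b)"
```

```text
scene scraper_grip 0.76 [362.9 242.6] [0.461 0.063 0.03 ]
scene scraper_grip 0.61 [502.7 334.9] [0.441 0.343 0.03 ]
scene scraper_grip 0.57 [268.8 160.3] [ 0.436 -0.229  0.028]
scene scraper_grip box 0.86 [301.2 228.7 391.3 275.7]
scene scraper_grip box 0.74 [468.4 317.9 586.7 376.6]
scene scraper_grip box 0.59 [262.6 125.8 288.4 177.5]
scene cover_lip 0.63 [394.7 315.8] [0.56  0.22  0.067]
scene cover_lip box 0.72 [294.1 285.3 431.  402.5]
top scraper_grip 0.95 [312.5 300. ] [0.455 0.052 0.032]
top scraper_grip 0.7 [460.3 319. ] [ 0.416 -0.238  0.032]
top scraper_grip 0.62 [167.4 312.2] [0.434 0.335 0.03 ]
top scraper_grip box 0.97 [105.2 297.7 188.8 347.6]
top scraper_grip box 0.82 [297.2 242.3 330.6 331.6]
top scraper_grip box 0.6 [439.7 297.8 507.6 369.9]
top cover_lip 0.87 [228.8 248.3] [0.563 0.222 0.002]
top cover_lip box 0.73 [190.2 177.2 272.1 251.3]
```

View pics/scene1.png

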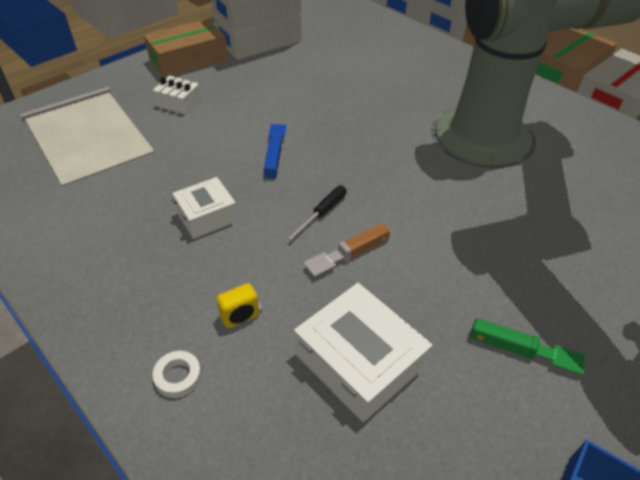

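View pics/top1.png

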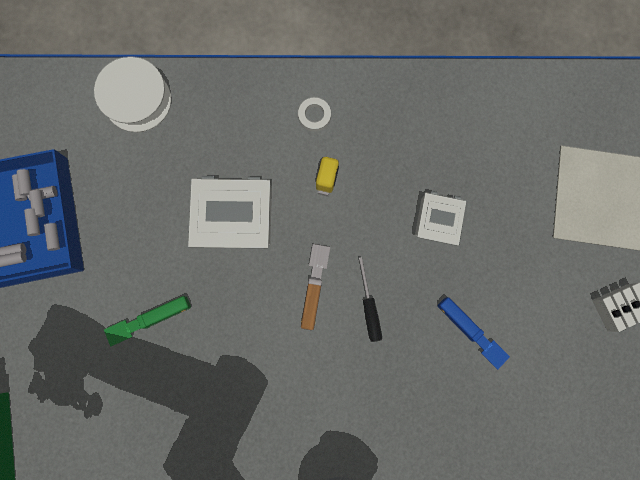

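Top view: the wooden scraper has its handle at (312,305) and blade at (319,250). Possible mix-ups are the green look-alike (150,318), the blue look-alike (472,331) and the screwdriver (372,318). I choose the wooden one. The larger box is at (230,213), with its front edge at row 247 and hinges at row 178. The small box is at (441,217).

```bash
cat > b.py <<'E'
from h import *
np.set_printoptions(precision=4,suppress=True)
for n in ["top","scene"]:
    d=dict(np.load(n+"1.npz")); W=cloud(d); f=d["frame"].astype(int)
    near=(abs(W[...,0]-.48)<.12)&(abs(W[...,1]-.06)<.08)
    hsv=cv2.cvtColor(d["frame"],cv2.COLOR_BGR2HSV)
    m=near&(hsv[...,0]>4)&(hsv[...,0]<25)&(hsv[...,1]>100)&(W[...,2]>.022)
    P=W[m]; r=cv2.minAreaRect(P[:,:2].astype(np.float32)); print(n,"handle",r,np.median(P[:,2]),m.sum())
    ax=np.linalg.svd(P[:,:2]-P[:,:2].mean(0),full_matrices=False)[2][0]; print("axis",ax,np.degrees(np.arctan2(*(ax*np.sign(ax[0]))[::-1])))
    b=near&(W[...,2]>.010)&(W[...,2]<.022)&(W[...,0]>.49)&(W[...,1]>.0)
    print("blade",W[b].mean(0),W[b].max(0),W[b].min(0),b.sum())
    m=(W[...,2]>.058)&(W[...,2]<.08)&(abs(W[...,0]-.63)<.12)&(abs(W[...,1]-.22)<.12)
    P=W[m]; print("cover",cv2.minAreaRect(P[:,:2].astype(np.float32)), m.sum(), np.linalg.lstsq(np.c_[P[:,:2]-[.63,.22],np.ones(len(P))],P[:,2],rcond=None)[0])
d=dict(np.load("top1.npz"));cv2.imwrite("pics/crop.png",cv2.resize(d["frame"][170:350,180:400],None,fx=3,fy=3))
E
python3 b.py
```

```text
top handle ((0.4423375129699707, 0.0536101758480072), (0.03133805841207504, 0.08767542988061905), 80.68413543701172) 0.030346808578461407 580
axis [ 0.9869 -0.1616] -9.297282501026556
blade [0.536  0.0403 0.017 ] [0.5744 0.1395 0.022 ] [0.4972 0.0183 0.0103] 515
cover ((0.6261109709739685, 0.2129017412662506), (0.15499529242515564, 0.14212331175804138), 88.60565948486328) 5509 [ 0.0002 -0.0014  0.0677]
scene handle ((0.4418526887893677, 0.05665643885731697), (0.027997294440865517, 0.08725319802761078), 79.34561157226562) 0.029769253585163018 543
axis [ 0.9865 -0.1635] -9.408612394260228
blade [0.5343 0.0408 0.0166] [0.569  0.0615 0.022 ] [0.4902 0.0155 0.011 ] 607
cover ((0.6265680193901062, 0.21258330345153809), (0.15504001080989838, 0.143209308385849), 88.92976379394531) 8679 [-0.0048 -0.0017  0.0672]
```

View pics/crop.png

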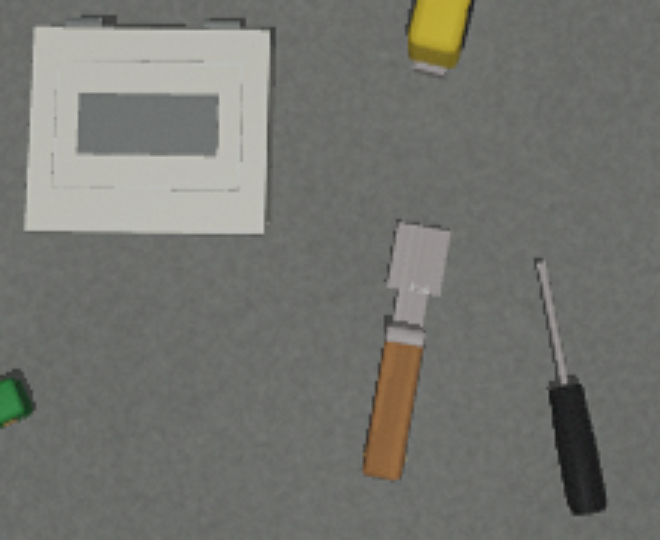

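The close crop confirms the wooden scraper: handle at crop (393,410), ferrule, then a steel blade with its tip at (424,228). Next I work out the moves.

```bash
cat > d.py <<'E'
# usage: d.py x y z heading_of_tool_y(deg, world, mod 180)  -> remaining move in tool units (tool pointing down)
import sys; from h import *
np.set_printoptions(precision=3,suppress=True)
o=ctrl.get_obs(); T=np.array([float(a) for a in sys.argv[1:4]]); h=np.radians(float(sys.argv[4]))
Ro=R.from_rotvec(o["tool_rot"]); y=np.array([np.cos(h),np.sin(h),0]); 
if y@Ro.as_matrix()[:,1]<0: y=-y
z=np.array([0,0,-1.]); Rt=R.from_matrix(np.c_[np.cross(y,z),y,z])
print("t",round(o["t"],2),"tcp",o["tcp_pos"],"q",o["joint_pos"],"F",o["contact_force"],"w",round(o["grip_width"],4))
print("shift units",Ro.inv().apply(T-o["tcp_pos"])/.04,"turn units",np.degrees((Ro.inv()*Rt).as_rotvec())/6,
 "shift after turn",Rt.inv().apply(T-o["tcp_pos"])/.04)
E
python3 -m creep '[[[0,0,0,0,0,-0.8,0],[0,0,0,0,0,-0.78,0]]]'; python3 d.py .448 .054 .13 80.65
```

```text
t: 1.0
tcp_pos: [0.1766, 0.5209, 0.2314]
tool_rot: [0.245, 3.132, 0.0]
contact_force: [-0.3, 0.8, 1.0]
grip_width: 0.0854
t 1.0 tcp [0.177 0.521 0.231] q [ 1.11   0.326 -0.193  1.052 -0.     1.266] F [-0.308  0.784  1.013] w 0.0854
shift units [ -8.52  -10.475   2.533] turn units [0.001 0.    0.066] shift after turn [ -8.592 -10.416   2.534]
```

```bash
python3 -m creep '[[[-0.8,-0.95,0,0,0,0,0],[-0.8,-0.95,0,0,0,0,0],[-0.8,-0.95,0,0,0,0,0],[-0.8,-0.95,0,0,0,0,0],[-0.8,-0.95,0.3,0,0,0,0],[-0.8,-0.95,0.3,0,0,0,0],[-0.8,-0.95,0.3,0,0,0,0],[-0.8,-0.95,0.3,0,0,0,0]]]'; python3 d.py .448 .054 .13 80.65
```

```text
t: 2.0
tcp_pos: [0.39, 0.1758, 0.184]
tool_rot: [0.231, 3.125, 0.009]
contact_force: [0.7, 0.1, 1.1]
grip_width: 0.0854
t 2.0 tcp [0.39  0.176 0.184] q [ 0.248  0.136 -0.573  0.852  0.003  0.396] F [0.657 0.085 1.078] w 0.0854
shift units [-1.872 -2.808  1.347] turn units [0.062 0.07  0.15 ] shift after turn [-1.926 -2.769  1.351]
```

```bash
python3 -m creep '[[[-0.7,-1,0.4,0,0,0.15,0],[-0.6,-1,0.4,0,0,0,0],[-0.5,-0.8,0.4,0,0,0,0],[-0.1,-0.1,0.1,0,0,0,0],[0,0,0,0,0,0,0]]]'; python3 d.py .448 .054 .13 80.65
cat > w.py <<'E'
import sys; from h import *
np.set_printoptions(precision=4,suppress=True)
o=ctrl.get_obs(); p=ctrl.capture("wrist"); cv2.imwrite(sys.argv[1],p["frame"]); W=cloud(p,o)
hsv=cv2.cvtColor(p["frame"],cv2.COLOR_BGR2HSV)
m=(hsv[...,0]>4)&(hsv[...,0]<25)&(hsv[...,1]>100)&(W[...,2]>.022)&(W[...,2]<.04)&(p["z_map"]>0)
P=W[m]; print(m.sum())
if len(P)>50:
    r=cv2.minAreaRect(P[:,:2].astype(np.float32)); print("handle",r,np.median(P[:,2])); ax=np.linalg.svd(P[:,:2]-P[:,:2].mean(0),full_matrices=False)[2][0]; print(ax,np.degrees(np.arctan(ax[1]/ax[0])))
for d in ctrl.spot_point("scraper_grip",p): print(d["confidence"],d["at"],world(p,d["at"],o))
E
python3 w.py pics/w1.png
```

```text
t: 2.62
tcp_pos: [0.4511, 0.0429, 0.1309]
tool_rot: [0.265, 3.119, 0.011]
contact_force: [-0.5, 0.6, -0.4]
grip_width: 0.085
t 2.62 tcp [0.451 0.043 0.131] q [-0.073  0.243 -0.594  0.722  0.007  0.097] F [-0.54   0.598 -0.414] w 0.085
shift units [0.122 0.26  0.023] turn units [ 0.075  0.098 -0.062] shift after turn [0.12  0.261 0.022]
4521
handle ((0.4426191747188568, 0.05456464737653732), (0.02581501007080078, 0.0883902832865715), 80.1047134399414) 0.030494110777422756
[ 0.9853 -0.171 ] -9.846903541865567
0.89 [330.4, 223.5] [0.446  0.0531 0.031 ]
```

View pics/w1.png

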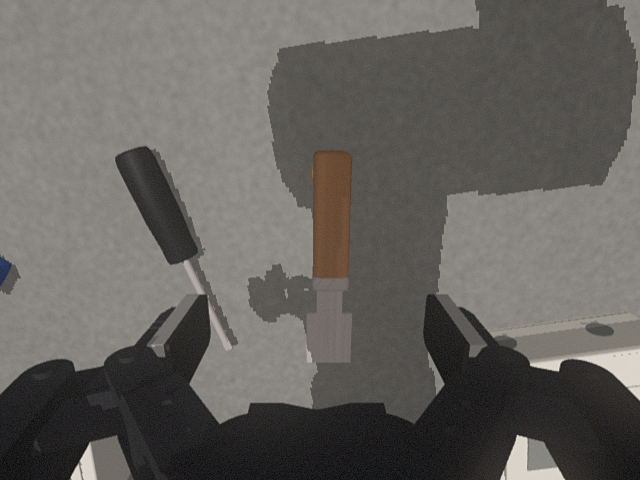

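The wrist view shows the handle at (332,215), the blade at (330,335) pointing away from the base, and the screwdriver at (170,205), clear of the left finger. Measured centre is (0.4483, 0.0537) with yaw -9.8°. I'll align, then descend.

```bash
python3 -m creep '[[[0.12,0.26,0,0.07,0.1,0,0],[0.02,0.04,0.7,0,0,0,0],[0,0,0.8,0,0,0,0]]]'; python3 d.py .448 .0537 .007 80.2
```

```text
t: 3.1
tcp_pos: [0.4497, 0.061, 0.0737]
tool_rot: [0.254, 3.124, 0.002]
contact_force: [0.4, -0.4, -0.3]
grip_width: 0.0853
t 3.1 tcp [0.45  0.061 0.074] q [-0.029  0.331 -0.656  0.577  0.001  0.134] F [ 0.359 -0.441 -0.307] w 0.0853
shift units [ 0.024 -0.191  1.668] turn units [0.02  0.068 0.082] shift after turn [ 0.01  -0.188  1.669]
```

```bash
python3 -m creep '[[[0.02,-0.19,0.5,0,0.07,0.08,0],[0,0,0.4,0,0,0,0],[0,0,0,0,0,0,0]]]'; python3 d.py .448 .0537 .007 80.2
```

```text
t: 3.48
tcp_pos: [0.4454, 0.0585, 0.0361]
tool_rot: [-0.257, -3.127, -0.004]
contact_force: [-0.5, 0.6, 0.3]
grip_width: 0.0853
t 3.48 tcp [0.445 0.059 0.036] q [-0.036  0.394 -0.692  0.488  0.003  0.128] F [-0.547  0.601  0.257] w 0.0853
shift units [-0.087 -0.11   0.726] turn units [ 0.021 -0.038  0.069] shift after turn [-0.085 -0.107  0.727]
```

```bash
python3 -m creep '[[[-0.08,-0.1,0.3,0,0,0.07,0],[0,-0.02,0.3,0,0,0,0],[0,0,0.1,0,0,0,0],[0,0,0,0,0,0,0]]]'; python3 d.py .448 .0537 .007 80.2
```

```text
t: 3.98
tcp_pos: [0.4492, 0.0544, 0.0079]
tool_rot: [-0.266, -3.129, -0.004]
contact_force: [0.2, -0.5, 0.4]
grip_width: 0.0855
t 3.98 tcp [0.449 0.054 0.008] q [-0.045  0.448 -0.709  0.414  0.003  0.125] F [ 0.2   -0.492  0.438] w 0.0855
shift units [ 0.026 -0.022  0.021] turn units [ 0.025 -0.012  0.016] shift after turn [ 0.026 -0.021  0.021]
```

```bash
python3 -m creep '[[[0,0,0,0,0,0,1],[0,0,0,0,0,0,1],[0,0,0,0,0,0,1],[0,0,0,0,0,0,1],[0,0,0,0,0,0,1],[0,0,0,0,0,0,1]]]'; python3 -m creep '[[[0,0,-0.4,0,0,0,1],[0,0,-0.8,0,0,0,1],[0,0,-0.8,0,0,0,1],[0,0,-0.6,0,0,0,1],[0,0,0,0,0,0,1],[0,0,0,0,0,0,1]]]'; python3 d.py .42 .06 .1 88.8
```

```text
t: 4.72
tcp_pos: [0.4499, 0.0542, 0.0087]
tool_rot: [0.266, 3.13, 0.005]
contact_force: [0.3, -1.2, 0.1]
grip_width: 0.025
t: 5.48
tcp_pos: [0.4474, 0.0539, 0.1133]
tool_rot: [-0.266, -3.126, -0.004]
contact_force: [-0.3, 0.3, -1.0]
grip_width: 0.0248
t 5.47 tcp [0.447 0.054 0.113] q [-0.046  0.274 -0.607  0.694  0.003  0.124] F [-0.316  0.253 -1.037] w 0.0248
shift units [0.699 0.033 0.336] turn units [ 0.023 -0.044 -1.422] shift after turn [0.688 0.138 0.332]
```

```bash
python3 -m creep '[[[0.4,-0.1,0,0,0,-0.7,1],[0.5,-0.6,0,0,0,-0.7,1],[0.2,-0.8,0,0,0,0,1],[0,-0.9,0,0,0,0,1],[0,-0.8,0,0,0,0,1],[0,-0.5,0,0,0,0,1],[0,0,0,0,0,0,1]]]'; python3 d.py .40 .2177 .0455 88.8
```

```text
t: 6.35
tcp_pos: [0.3912, -0.0912, 0.1042]
tool_rot: [-0.026, -3.123, -0.011]
contact_force: [-0.1, 0.7, -0.5]
grip_width: 0.0247
t 6.35 tcp [ 0.391 -0.091  0.104] q [-0.413  0.217 -0.718  0.655 -0.001 -0.396] F [-0.099  0.718 -0.497] w 0.0247
shift units [-0.118  7.715  1.516] turn units [ 0.063 -0.176  0.041] shift after turn [-0.058  7.725  1.467]
```

I moved the wrong way in y; it was high and clear of everything. I'll go back the other way.

```bash
python3 -m creep '[[[0,0.7,0,0,-0.17,0,1],[0,0.9,0,0,0,0,1],[0,0.9,0,0,0,0,1],[0,0.9,0,0,0,0,1],[0,0.9,0,0,0,0,1],[0,0.9,0,0,0,0,1],[0,0.6,0,0,0,0,1],[0,0.3,0,0,0,0,1]]]'; python3 d.py .40 .2177 .0455 88.8
```

```text
t: 7.35
tcp_pos: [0.3881, 0.1648, 0.0998]
tool_rot: [-0.023, -3.129, -0.016]
contact_force: [0.7, -0.5, -2.0]
grip_width: 0.0245
t 7.35 tcp [0.388 0.165 0.1  ] q [ 0.217  0.249 -0.688  0.644  0.013  0.231] F [ 0.679 -0.454 -1.976] w 0.0245
shift units [-0.295  1.314  1.366] turn units [ 0.094 -0.122  0.061] shift after turn [-0.269  1.329  1.356]
```

```bash
python3 -m creep '[[[-0.05,0.7,0.2,0.05,-0.12,0.06,1],[-0.05,0.5,0.5,0.04,0,0,1],[0,0.1,0.4,0,0,0,1],[0,0,0.1,0,0,0,1],[0,0,0,0,0,0,1]]]'; python3 d.py .40 .2177 .0455 88.8
cat > s.py <<'E'
# measure held scraper & box in scene view
import sys; from h import *
np.set_printoptions(precision=4,suppress=True)
o=ctrl.get_obs(); 
for n in ["scene","top"]:
    p=ctrl.capture(n); cv2.imwrite(f"pics/{n}_{sys.argv[1]}.png",p["frame"]); W=cloud(p)
    t=o["tcp_pos"]
    # blade region: ahead of tool, near its height
    m=(W[...,0]>t[0]+.055)&(W[...,0]<min(t[0]+.14,.55))&(abs(W[...,1]-t[1])<.03)&(abs(W[...,2]-t[2])<.03)&(p["z_map"]>0)
    P=W[m]; print(n,m.sum())
    if len(P)>20:
        print("max x",np.percentile(P[:,0],98)); A=np.c_[P[:,:2]-t[:2]-[.1,0],np.ones(len(P))]
        print("blade top plane (slope x, slope y, z at tcp+100mm)",np.linalg.lstsq(A,P[:,2],rcond=None)[0],"y mid/rng",np.median(P[:,1]),np.percentile(P[:,1],[2,98]))
    m=(W[...,2]>.058)&(W[...,2]<.08)&(abs(W[...,0]-.63)<.12)&(abs(W[...,1]-.22)<.1)
    P=W[m]; r=cv2.minAreaRect(P[:,:2].astype(np.float32)); print("cover",r, np.median(P[:,2]))
    for d in ctrl.spot_point("cover_lip",p): print("lip",d["confidence"],d["at"],world(p,d["at"]))
E
python3 s.py a; python3 -c "
import cv2,numpy as np
a=cv2.imread('pics/scene_a.png')[180:400,250:520];cv2.imwrite('pics/sa.png',cv2.resize(a,None,fx=2.9,fy=2.7))"
```

```text
t: 7.98
tcp_pos: [0.3904, 0.2188, 0.049]
tool_rot: [-0.03, -3.138, 0.003]
contact_force: [-0.4, -0.3, -1.1]
grip_width: 0.0248
t 7.97 tcp [0.39  0.219 0.049] q [ 0.346  0.369 -0.684  0.521 -0.     0.365] F [-0.369 -0.262 -1.062] w 0.0248
shift units [-0.24  -0.022  0.087] turn units [-0.017 -0.033  0.015] shift after turn [-0.24  -0.022  0.088]
scene 666
max x 0.5083106706860808
blade top plane (slope x, slope y, z at tcp+100mm) [-0.0082 -0.0015  0.0566] y mid/rng 0.21766972833389125 [0.1994 0.2344]
cover ((0.6268917918205261, 0.2121628224849701), (0.15576688945293427, 0.143153116106987), 89.05889892578125) 0.06717416188181566
lip 0.57 [392.4, 313.2] [0.5588 0.2146 0.0663]
top 557
max x 0.5087152906136078
blade top plane (slope x, slope y, z at tcp+100mm) [-0.0026 -0.0186  0.0577] y mid/rng 0.21726519061500374 [0.2    0.2346]
cover ((0.6262850761413574, 0.21295508742332458), (0.1542665660381317, 0.1416821926832199), 89.12374877929688) 0.06769603686569511
lip 0.8 [226.2, 249.4] [0.5605 0.2277 0.0016]
```

View pics/sa.png

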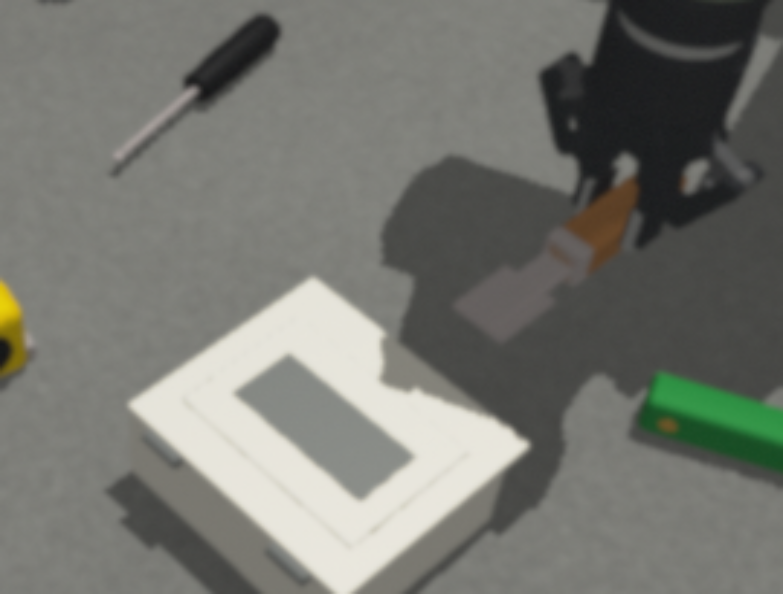

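The scraper is held level, blade tip at crop (478,322) facing the front edge of the cover. Next to the cover the blade top reads 0.0572, the cover top 0.0674. I'll lower 2 mm and advance in stages.

```bash
python3 -m creep '[[[-0.3,0,0.03,0,0,0,1],[-0.3,0,0,0,0,0,1],[-0.2,0,0,0,0,0,1],[0,0,0,0,0,0,1]]]'; python3 d.py .466 .2160 .0472 88.8
```

```text
t: 8.68
tcp_pos: [0.4278, 0.2182, 0.0496]
tool_rot: [0.033, 3.139, 0.0]
contact_force: [-0.8, 0.4, -1.3]
grip_width: 0.0249
t 8.68 tcp [0.428 0.218 0.05 ] q [ 0.318  0.412 -0.607  0.55  -0.001  0.339] F [-0.77   0.391 -1.299] w 0.0249
shift units [-0.955 -0.034  0.063] turn units [ 0.     0.019 -0.003] shift after turn [-0.955 -0.034  0.061]
```

```bash
python3 -m creep '[[[0,-0.03,0.06,0,0,0,1],[-0.2,0,0.02,0,0,0,1],[-0.2,0,0.01,0,0,0,1],[0,0,0,0,0,0,1]]]'; python3 d.py .466 .2160 .0472 88.8
```

```text
t: 9.18
tcp_pos: [0.4442, 0.2164, 0.0455]
tool_rot: [0.033, 3.14, -0.0]
contact_force: [-0.2, 0.2, -1.2]
grip_width: 0.025
t 9.18 tcp [0.444 0.216 0.046] q [ 0.304  0.439 -0.574  0.557 -0.001  0.325] F [-0.24   0.229 -1.189] w 0.025
shift units [-0.544  0.001 -0.042] turn units [-0.003  0.009 -0.   ] shift after turn [-0.544  0.001 -0.042]
```

```bash
python3 -m creep '[[[-0.1,0,-0.04,0,0,0,1],[-0.2,0,0,0,0,0,1],[-0.2,0,0,0,0,0,1],[-0.05,0,0,0,0,0,1],[0,0,0,0,0,0,1]]]'; python3 d.py .466 .2160 .0472 88.8; python3 s.py b;  python3 -c "
import cv2,numpy as np
a=cv2.imread('pics/scene_b.png')[200:400,270:510];cv2.imwrite('pics/sb.png',cv2.resize(a,None,fx=2.9,fy=2.9))"
```

```text
t: 9.8
tcp_pos: [0.4678, 0.2159, 0.0472]
tool_rot: [0.033, 3.141, -0.0]
contact_force: [0.1, 0.1, -1.3]
grip_width: 0.025
t 9.8 tcp [0.468 0.216 0.047] q [ 0.289  0.467 -0.518  0.586 -0.     0.31 ] F [ 0.126  0.054 -1.349] w 0.025
shift units [0.046 0.    0.001] turn units [-0.002  0.008 -0.   ] shift after turn [0.046 0.    0.001]
scene 239
max x 0.5494901218473414
blade top plane (slope x, slope y, z at tcp+100mm) [-0.0008 -0.0043  0.0554] y mid/rng 0.2147648360881871 [0.1979 0.2313]
cover ((0.6040385961532593, 0.21283963322639465), (0.1555594503879547, 0.18834736943244934), 89.07849884033203) 0.06719778560779369
lip 0.91 [388.7, 314.4] [0.5648 0.2123 0.0665]
top 186
max x 0.5498430613946245
blade top plane (slope x, slope y, z at tcp+100mm) [ 0.0162 -0.0204  0.0562] y mid/rng 0.21518404518393097 [0.198  0.2305]
cover ((0.603857159614563, 0.2137214094400406), (0.15509775280952454, 0.1871798038482666), 88.97158813476562) 0.06778307250136763
lip 0.86 [227.9, 247.8] [0.5561 0.2155 0.0562]
```

View pics/sb.png

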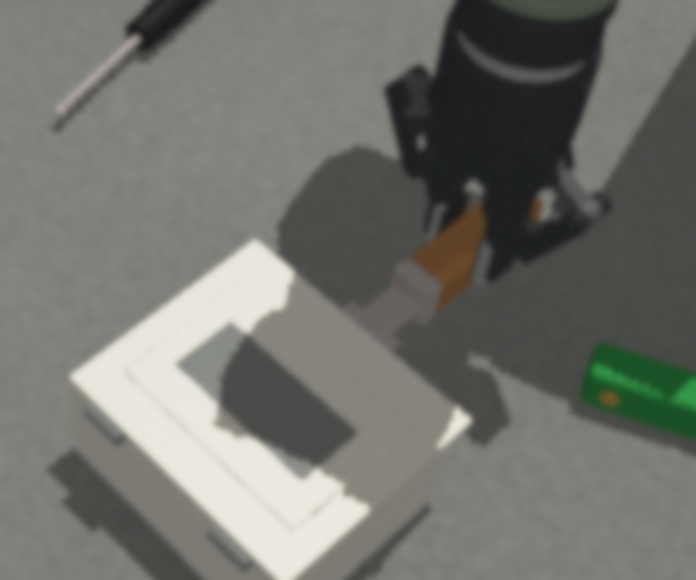

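The blade is under the cover, about 31 mm past the lip with no contact force; crop (370,325) shows the neck going under the edge. I'll lift along the hinge arc.

```bash
python3 -m creep '[[[0,0,-0.15,0,0,0,1],[0,0,-0.2,0,0,0,1],[0,0,-0.2,0,0,0,1],[-0.03,0,-0.2,0,0,0,1],[0,0,0,0,0,0,1]]]'; python3 d.py .470 .2160 .075 88.8
```

```text
t: 10.62
tcp_pos: [0.468, 0.2159, 0.0795]
tool_rot: [-0.032, -3.141, 0.001]
contact_force: [0.7, -0.2, -1.9]
grip_width: 0.0244
t 10.62 tcp [0.468 0.216 0.079] q [ 0.289  0.421 -0.486  0.663 -0.     0.31 ] F [ 0.698 -0.216 -1.908] w 0.0244
shift units [-0.05   0.004  0.111] turn units [-0.005 -0.001  0.004] shift after turn [-0.05   0.004  0.111]
```

```bash
cat > c.py <<'E'
from h import *
np.set_printoptions(precision=4,suppress=True)
o=ctrl.get_obs(); t=o["tcp_pos"]
for n in ["scene","top"]:
    p=ctrl.capture(n); cv2.imwrite(f"pics/{n}_c.png",p["frame"]); W=cloud(p)
    # cover points away from the scraper (y far sides)
    m=(W[...,0]>.545)&(W[...,0]<.72)&(abs(W[...,1]-.213)<.072)&(abs(W[...,1]-.213)>.035)&(W[...,2]>.062)&(W[...,2]<.25)&(p["z_map"]>0)
    P=W[m]; s=np.linalg.lstsq(np.c_[P[:,0]-.69,np.ones(len(P))],P[:,2],rcond=None)[0]; print(n,m.sum(),"cover slope angle",np.arctan(-s[0]),"z at hinge",s[1],"front",P[:,0].min(),P[:,2].max())
    m=(W[...,0]>t[0]+.055)&(W[...,0]<t[0]+.085)&(abs(W[...,1]-t[1])<.016)&(abs(W[...,2]-t[2])<.03)&(p["z_map"]>0)
    P=W[m]
    if len(P)>20: print("blade-tcp z",np.median(P[:,2])-t[2],"pitch",np.arctan(np.polyfit(P[:,0],P[:,2],1)[0]),m.sum())
E
python3 c.py
```

```text
scene 4662 cover slope angle 0.2529350944366 z at hinge 0.06741365277849587 front 0.5591904659648902 0.10181666220560563
blade-tcp z 0.007802068183834526 pitch 0.022334651105714816 272
top 2283 cover slope angle 0.25342120036176774 z at hinge 0.06797239207480849 front 0.5602906867097857 0.10259804715523933
blade-tcp z 0.007935063879472973 pitch 0.01848628010561494 208
```

```bash
python3 -m creep '[[[-0.08,0,-0.25,0,0,0,1],[-0.1,0,-0.25,0,0,0,1],[-0.13,0,-0.22,0,0,0,1],[-0.15,0,-0.22,0,0,0,1],[-0.18,0,-0.2,0,0,0,1],[0,0,0,0,0,0,1]]]'; python3 d.py .518 .2155 .145 88.8; python3 c.py
```

```text
t: 11.48
tcp_pos: [0.494, 0.2152, 0.1273]
tool_rot: [-0.032, -3.138, 0.001]
contact_force: [-0.6, -0.1, -0.7]
grip_width: 0.0248
t 11.47 tcp [0.494 0.215 0.127] q [ 0.274  0.401 -0.369  0.804  0.     0.294] F [-0.628 -0.12  -0.741] w 0.0248
shift units [-0.598  0.02  -0.445] turn units [-0.008 -0.031  0.007] shift after turn [-0.6    0.021 -0.443]
scene 4855 cover slope angle 0.7563255023761595 z at hinge 0.07078079749181782 front 0.5931295081986864 0.15914745045424036
blade-tcp z 0.007699401001598827 pitch 0.0038508819030951776 309
top 1389 cover slope angle 0.7228808243600184 z at hinge 0.07301182199999555 front 0.5719327290834255 0.15991449314283007
blade-tcp z 0.00785548534268099 pitch 0.011488996674832838 226
```

Cover at about 0.75 rad. I'll continue to about 1.0.

```bash
python3 -m creep '[[[-0.2,0,-0.18,0,0,0,1],[-0.2,0,-0.16,0,0,0,1],[-0.2,0,-0.14,0,0,0,1],[0,0,0,0,0,0,1]]]'; python3 d.py .518 .2155 .145 88.8; python3 c.py
```

```text
t: 12.08
tcp_pos: [0.5184, 0.2145, 0.1465]
tool_rot: [-0.031, -3.136, 0.002]
contact_force: [-0.5, -0.6, -0.7]
grip_width: 0.0247
t 12.07 tcp [0.518 0.215 0.146] q [ 0.261  0.42  -0.282  0.874  0.     0.281] F [-0.507 -0.647 -0.658] w 0.0247
shift units [0.009 0.024 0.037] turn units [-0.013 -0.054  0.01 ] shift after turn [0.01  0.024 0.037]
scene 4405 cover slope angle 1.0385303243870705 z at hinge 0.07602959513846563 front 0.6220623092521913 0.18308759813561754
blade-tcp z 0.0074658317613507386 pitch 0.0019583674580569248 324
top 608 cover slope angle 0.9344098929183251 z at hinge 0.08396950763527357 front 0.5817255668178695 0.18361585348656229
blade-tcp z 0.007907535774488217 pitch -0.0016390139792888123 241
```

The cover stands at about 1 rad. I'll back straight out.

```bash
python3 -m creep '[[[0.3,0,0.05,0,0,0,1],[0.5,0,0,0,0,0,1],[0.7,0,0,0,0,0,1],[0.7,0,0,0,0,0,1],[0.6,-0.2,0,0,0,0,1],[0.2,-0.6,0,0,0,0,1],[0,-0.5,0,0,0,0,1],[0,0,0,0,0,0,1]]]'; python3 d.py .40 .15 .05 88.8; python3 c.py
```

```text
t: 13.18
tcp_pos: [0.386, 0.1639, 0.1434]
tool_rot: [-0.026, -3.135, 0.002]
contact_force: [-0.3, 0.4, -1.3]
grip_width: 0.0248
t 13.18 tcp [0.386 0.164 0.143] q [ 0.225  0.182 -0.638  0.758  0.     0.241] F [-0.264  0.406 -1.323] w 0.0248
shift units [-0.371 -0.338  2.334] turn units [-0.013 -0.064  0.041] shift after turn [-0.357 -0.339  2.336]
scene 4404 cover slope angle 1.0359223799359691 z at hinge 0.07624433966988509 front 0.614521250092027 0.1820542133606607
blade-tcp z 0.0075344909585540465 pitch -0.002408309162205857 237
top 949 cover slope angle 0.9335513066433989 z at hinge 0.0859274618487378 front 0.5740348128422841 0.18254074541680976
blade-tcp z 0.007953842734158473 pitch -0.0019031376228455024 223
```

```bash
python3 -m creep '[[[0,-0.3,0.5,0,-0.06,0,1],[0,0,0.7,0,0,0,1],[0,0,0.7,0,0,0,1],[0,0,0.5,0,0,0,1],[0,0,0.2,0,0,0,1],[0,0,0,0,0,0,1]]]'; python3 d.py .386 .15 .0088 88.8
```

```text
t: 14.02
tcp_pos: [0.3892, 0.1569, 0.0376]
tool_rot: [0.016, 3.136, 0.003]
contact_force: [-0.8, 0.4, -0.7]
grip_width: 0.0247
t 14.03 tcp [0.389 0.157 0.038] q [ 0.206  0.345 -0.773  0.448  0.001  0.217] F [-0.788  0.417 -0.738] w 0.0247
shift units [ 0.083 -0.175  0.719] turn units [0.02  0.052 0.1  ] shift after turn [ 0.077 -0.174  0.72 ]
```

```bash
python3 -m creep '[[[0,0,0.3,0,0.05,0,1],[0,0,0.2,0,0,0,1],[0,0,0.1,0,0,0,1],[0,0,0,0,0,0,1],[0,0,0,0,0,0,1]]]'; python3 d.py .386 .157 .0086 88.8
```

```text
t: 14.65
tcp_pos: [0.391, 0.1576, 0.0134]
tool_rot: [0.016, 3.139, 0.005]
contact_force: [-0.4, 0.7, -0.3]
grip_width: 0.025
t 14.65 tcp [0.391 0.158 0.013] q [ 0.206  0.396 -0.787  0.385  0.002  0.216] F [-0.388  0.673 -0.322] w 0.025
shift units [ 0.126 -0.016  0.121] turn units [0.028 0.029 0.103] shift after turn [ 0.125 -0.017  0.121]
```

```bash
python3 -m creep '[[[0,0,0.08,0,0,0,1],[0,0,0.04,0,0,0,1],[0,0,0.03,0,0,0,1],[0,0,0.02,0,0,0,1],[0,0,0,0,0,0,1]]]'; python3 d.py .386 .157 .0086 88.8
```

```text
t: 15.28
tcp_pos: [0.3915, 0.1576, 0.009]
tool_rot: [0.016, 3.137, 0.005]
contact_force: [-0.3, -0.5, -1.5]
grip_width: 0.0242
t 15.28 tcp [0.391 0.158 0.009] q [ 0.206  0.404 -0.791  0.37   0.002  0.216] F [-0.341 -0.5   -1.549] w 0.0242
shift units [ 0.137 -0.017  0.008] turn units [0.029 0.046 0.103] shift after turn [ 0.137 -0.019  0.009]
```

```bash
python3 -m creep '[[[0,0,0.03,0,0,0,1],[0,0,0,0,0,0,1]]]'; python3 -m creep '[[[0,0,0,0,0,0,0.55],[0,0,0,0,0,0,0.4],[0,0,0,0,0,0,0.2],[0,0,0,0,0,0,0],[0,0,0,0,0,0,0],[0,0,0,0,0,0,0]]]';python3 -m creep '[[[0,0,-0.3,0,0,0,0],[0,0,-0.6,0,0,0,0],[0,0,-0.8,0,0,0,0],[0.2,0,-0.8,0,0,0,0],[0.2,0,-0.8,0,0,0,0],[0,0,-0.3,0,0,0,0],[0,0,0,0,0,0,0]]]'; python3 c.py
cat > e.py <<'E'
from h import *
o=ctrl.get_obs(); p=ctrl.capture("scene"); 
for d in ctrl.spot_point("scraper_grip",p): print(d["confidence"],d["at"],world(p,d["at"]))
cv2.imwrite("pics/end.png",p["frame"])
E
python3 e.py
```

```text
t: 15.52
tcp_pos: [0.3916, 0.1577, 0.0089]
tool_rot: [0.016, 3.136, 0.005]
contact_force: [-1.2, -0.1, -0.3]
grip_width: 0.0248
t: 16.27
tcp_pos: [0.3922, 0.1578, 0.0084]
tool_rot: [0.016, 3.136, 0.005]
contact_force: [-0.0, -0.5, -0.4]
grip_width: 0.0856
t: 17.15
tcp_pos: [0.3747, 0.1575, 0.1614]
tool_rot: [0.016, 3.133, 0.006]
contact_force: [-0.4, -0.6, -0.8]
grip_width: 0.0853
scene 4406 cover slope angle 1.038406836718798 z at hinge 0.07605004461991091 front 0.6226000262926705 0.1812736115562568
top 940 cover slope angle 0.9445440284906699 z at hinge 0.08509074184121426 front 0.5757596115154457 0.18660476590012726
0.85 [500.6, 337.5] [0.44770546 0.3437653  0.03000471]
0.82 [427.6, 258.1] [0.40392072 0.16432289 0.02979939]
0.56 [270.6, 158.8] [ 0.4321206  -0.22721658  0.03104684]
```

View pics/end.png

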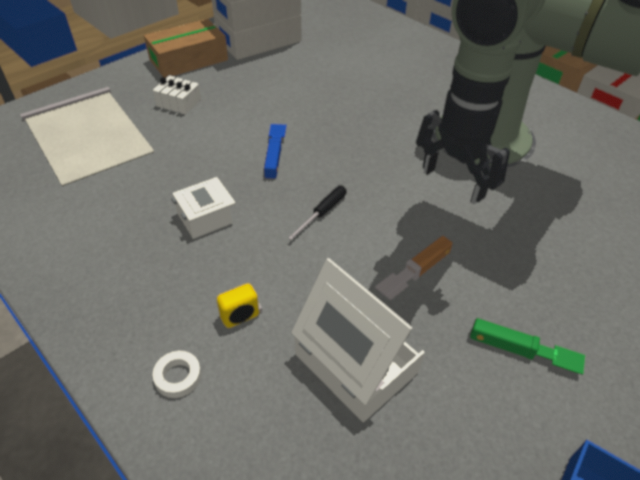

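The end view shows the cover standing open at (350,330), the small box shut at (205,205), the scraper flat on the counter at (428,260) and the gripper clear above it.

```bash
python3 -c "
from workcell import ctrl; print(ctrl.sign_off())"
```

```text
the job is handed in; nothing more can be done
None
```

I picked up the wooden-handled scraper and slid its blade about 31 mm under the front edge of the larger box's cover. I levered the cover up along the hinge arc, backed the blade out, laid the scraper flat on the bare counter and handed the job in at about 17 s.

**Cover angle:** it stands at about 1.0 rad. The scene camera gave 1.04 and the top camera 0.94, where the steep cover was less visible; both are well above 0.6.

**Scraper:** the top of its handle is 30 mm above the counter, so its centre is about 15 mm up. It lies flat, and the gripper is open with its tip at about 0.16 m.

**Other objects:** the small box looks shut in the final picture. The screwdriver and the blue and green look-alikes appear not to have moved.

**Slip on the way:** I made one move in the wrong y direction with the scraper held high. It touched nothing and I reversed it. No force I read went above about 2 N.

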